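# Recharge a dry box with desiccant and seal its gasketed lid corner by corner

## Robot

A 6-joint arm with a two-finger parallel gripper is mounted at the origin on a cart in front of the work surface, level with it; the furniture and walls round the work are solid. World frame = base frame: x ahead of the robot, y to its left, z up, the work surface at z = 0. Lengths are in mm, angles in rad, forces in N, time in s.
With the tool pointing down it reaches from about 300 to 775 mm from the base axis. Payload 14.6 kg.
Tool frame: the origin (TCP) lies at the very end of the fingers, on their centre line; the grasp point (between the pads) lies 19 mm behind it; z points along the fingers, y is the line along which they close (so a half turn about z gives the same grasp; the last joint's range is limited). The gripper opens to 94 mm and grips with 3 to 60 N. Pads are 16 mm wide; open, the fingers measure 119 mm over their backs; the gripper's body (75 mm by 177 mm) begins 78 mm behind the grasp point.
Start: joints at [-1.265, 0.3, 1.521, -0, 1.321, -0.067], TCP at [200.316, -512.213, 169.246] pointing down, gripper open.
Joint ranges: [-3.03, 3.03], [-0.79, 2.21], [0.23, 2.52], [-1.04, 4.18], [0, 3.07], [-2.55, 2.55]. Speed limits (rad/s): [2.22, 2.22, 2.57, 3.14, 3.14, 3.14].

## Interface

Orientations are given as [roll, pitch, yaw] about the fixed x, y, z axes, in that order (R = Rz(yaw) Ry(pitch) Rx(roll)).
In Python, from cell import manip gives the robot as it stands.
- The arm moves only by the tool servo_tool, never from a script. Its argument "motion" is a list that holds one entry, the list of rows, each a list of 7 numbers: the shift along the world's x, y, z as a fraction of full scale, then the turn, a rotation vector about the world's x, y, z as a fraction of full scale, then the closure, from 0 (fully open) to 1 (shut). In form: [[[x, y, z, rx, ry, rz, gripper], ...]]. A call has 1 to 10 rows; each row is the pose to reach, as a shift and turn from the pose commanded when the call began, turning the shorter way round; what a row does not reach only later rows make up. Full scale, the value 1, is 0.5 m for a shift and pi rad for a turn. A row lasts 1/10 s, in which the tool goes at most 50 mm and 8.59 degrees, less where a joint would pass 70% of its speed; a pose out of reach is approached as far as the arm can. A call with a number of a shift or a turn outside -1 to 1 is refused whole. A call with a gripper value outside its range is refused whole. The fingers move at their own pace and stop on an object; "newtons" is the grip in N (left out, the last holds). Time passes only in rows, so rows that repeat a pose let the fingers close. It gives the time, the measured TCP pose, the force, the opening and the grip force at its end, in the units of the state.
- manip.read_state(): the state, without advancing time (a new reading comes with each control period).
- manip.camera(name): name is "scene" or "top"; returns a dict with "frame" (420x560x3 uint8, red, green, blue), "range_z" (420x560 float32, mm along the optical axis (not along the pixel's ray), 0 where there is no reading), "vfov" (degrees; the focal length in pixels is half the picture's height over the tangent of half this angle, whatever the lens; pixels are square), "cx", "cy" (the principal point, pixels), "cam_to_world" (4x4, takes a point from camera to world coordinates). Camera axes: x right, y down, z forward; pixel columns grow to the right and rows downward; lengths in mm; the calibration is good to about 2 mm. A picture is of the moment at which its call begins.
- manip.sign_off(): hands the job in; it is judged then, once.
The state is a dict: "clock": time; "joints": joint angles; "qd": joint speeds; "effort": joint torques, N m; "eef_pos": TCP position; "eef_rot": TCP orientation; "wrist_force": force on the tool from outside, world axes, zero at the start; "moment": the same for the moment, N m; "finger_gap": finger opening in mm; "finger_force": force on a finger pad.
Only numpy, scipy, OpenCV 4.12 (cv2) and the standard library are available. Lean on these libraries where they do the work, as an engineer would, in place of code of your own. Each camera call takes 0.05 s, during which the arm holds its last target. There are 200 camera calls.

## Task

Get the dry box ready for storage: stand the aluminium desiccant canister upright on the floor of the grey box, in the free half beside the glass dish; then take the lid by its handle off the sloping steel rest, lay it on the box and press its corners down one after another until each snaps home and the lid sits flat and sealed all round. Leave the other things on the worktop where they are.

Things in the scene. Friction and masses are not known exactly. Their poses are not given: they have to be found in the camera images.
- dry_box: open dark grey plastic box, fixed, 112 (its x) x 142 (its y) x 62 mm high, with a collar 4 mm wide outside just below the rim. Origin: centre of its underside, z up. Walls and floor 4 mm thick (inside 104 x 134 mm, 58 mm deep). A glass dish (70 mm across, 16 mm high) is fixed on its floor, centred at y = -30 mm: the free half is at y > 10 mm, its middle at y = +35 mm
- box_mouth (a point): centre of the box's mouth at rim height (62 mm above the worktop), axes as the box's. Black rubber gasket just inside the mouth; near each corner it has a springy lip, 6 mm thick and 18 mm long, along the x = +-52 mm walls (lip centres at x = +-45, y = +-54 mm, 7 mm below the rim). The lid's corner noses rest on these lips until pressed past them
- lid: lighter grey lid plate 112 (x) x 142 (y) x 4 mm, 0.33 kg. Origin: centre of the plate's underside, which lies on the box rim when in place; z up through the handle. Below: tapered guide ribs up to 17 mm deep that fit inside the mouth (2 to 3 mm play at their tips) and a rubber nose at each corner. Fits either way round. Starts handle side up on the rest, sloping 32 degrees, its x axis up the slope
- lid_grip (a point): centre of the lid's black bridge handle, over the lid's middle: a flat-sided bar 12 mm wide (x), 40 mm long (y), 14 mm high (z) on two legs; z square to the lid, away from it, so on the rest it leans 32 degrees towards the rest's -x. Bar centre 27 mm above the plate's upper face, 93 mm above the worktop once the lid lies on the box
- corner_a (a point): round black thumb pad (20 mm wide, 1 mm raised) on the lid's corner at x = -43, y = +56 mm from the lid's middle, on the upper face. Each corner is a springy leaf that bends up about 11 degrees from the lid's 33 mm wide stiff middle: laid on the box it stands 8 to 12 mm proud; pressed straight down with 7 to 14 N it snaps past its gasket lip and stays, 66 mm above the box's underside. Pressing the middle seals nothing
- corner_b (a point): round black thumb pad (20 mm wide, 1 mm raised) on the lid's corner at x = -43, y = -56 mm from the lid's middle, on the upper face. Each corner is a springy leaf that bends up about 11 degrees from the lid's 33 mm wide stiff middle: laid on the box it stands 8 to 12 mm proud; pressed straight down with 7 to 14 N it snaps past its gasket lip and stays, 66 mm above the box's underside. Pressing the middle seals nothing
- corner_c (a point): round black thumb pad (20 mm wide, 1 mm raised) on the lid's corner at x = +43, y = +56 mm from the lid's middle, on the upper face. Each corner is a springy leaf that bends up about 11 degrees from the lid's 33 mm wide stiff middle: laid on the box it stands 8 to 12 mm proud; pressed straight down with 7 to 14 N it snaps past its gasket lip and stays, 66 mm above the box's underside. Pressing the middle seals nothing
- corner_d (a point): round black thumb pad (20 mm wide, 1 mm raised) on the lid's corner at x = +43, y = -56 mm from the lid's middle, on the upper face. Each corner is a springy leaf that bends up about 11 degrees from the lid's 33 mm wide stiff middle: laid on the box it stands 8 to 12 mm proud; pressed straight down with 7 to 14 N it snaps past its gasket lip and stays, 66 mm above the box's underside. Pressing the middle seals nothing
- lid_rest: fixed sloping rest of bent sheet steel that carries the lid at the start, 109 (x) x 110 (y) mm, 84 mm high at its back (+x) and 18 mm at its front, with a 10 mm lip near the lower edge of the slope. Origin: centre of its underside, z up; the slope faces its -x side
- canister: the desiccant canister, origin at the centre of its base, z up its own axis
- canister_mid (a point): desiccant canister: aluminium can 38 mm in diameter and 42 mm high with a perforated top, 0.07 kg, upright on the worktop. Point: its centre, 21 mm above its base; z axis up its own axis
- bottle_mid (a point): bystander: white sample bottle, 48 mm wide, 112 mm high. Point: half-way up
- cap_mid (a point): bystander: loose white ribbed bottle cap, 23 mm wide, 17 mm high. Point: half-way up
- tape_mid (a point): bystander: roll of tan tape lying flat, 68 mm wide, 19 mm high. Point: half-way up
Things that resemble listed ones, but are neither listed nor needed, are in the scene too. There is more than one size of the canister; the job needs the larger.

How it is judged:
By the outcome, as a careful person would: the job done as asked, in the order asked, and still so for the second after the job is handed in, with the robot touching nothing.
It also fails if it takes over 58 s, if anything falls off the work surface, if the arm or the gripper's body presses on something with over 40 N, if the wrist force passes 120 N, or if a joint passes its speed limit or range.

## Working session

There is one attempt and no reset: what is moved stays moved. The work goes in short steps, Python scripts to look and compute and a tool call to move; the robot and the scene stay as the last step left them, time stands still between calls to the robot, and variables do not carry over. Pictures are saved under pics/ and viewed, at most 10 in all, crops included, and the job is handed in when it is done.

Besides the shell and the picture viewer there is one more tool, called after ">>>" by a JSON object that holds its "method" and its "body", one argument or row to a line. servo_tool: Moves the arm, as the interface text tells. Its arguments: {"type":"object","properties":{"motion":{"type":"array"},"newtons":{"type":"number"}},"required":["motion"]}

```bash
ls; mkdir -p pics; cat > h.py <<'E'
import numpy as np, cv2
from cell import manip
def grab(n):
    c=manip.camera(n); np.save(f'pics/{n}_r.npy',c['range_z']); return c
def world(c):
    z=c['range_z']; h,w=z.shape; f=h/2/np.tan(np.radians(c['vfov'])/2)
    u,v=np.meshgrid(np.arange(w),np.arange(h))
    P=np.stack([(u-c['cx'])/f*z,(v-c['cy'])/f*z,z,np.ones_like(z)],-1)@np.array(c['cam_to_world']).T
    P=P[...,:3]; P[z==0]=np.nan; return P
def save(c,fn,box=None,s=1):
    im=c['frame'][...,::-1]
    if box: a,b,cc,d=box; im=im[b:d,a:cc]
    cv2.imwrite(fn,cv2.resize(im,None,fx=s,fy=s,interpolation=cv2.INTER_CUBIC))
E
python3 - <<'E'
from h import *
import pickle
d={}
for n in('scene','top'):
    c=grab(n);save(c,f'pics/{n}0.png',s=1.4);d[n]=c
    print(n,c['vfov'],c['cx'],c['cy'],np.round(c['cam_to_world'],3).tolist())
pickle.dump(d,open('c0.pkl','wb'))
print(manip.read_state())
E
```

```text
pics
scene 47.111580322605086 275.17362317511464 208.18694484556494 [[0.888, -0.34, 0.311, 168.469], [-0.461, -0.663, 0.59, -792.899], [0.006, -0.667, -0.745, 884.154], [0.0, 0.0, 0.0, 1.0]]
top 45.27866510972392 267.21375227976677 206.69007519647928 [[0.013, -0.994, 0.107, 352.32], [-1.0, -0.01, 0.022, -170.119], [-0.021, -0.108, -0.994, 1233.175], [0.0, 0.0, 0.0, 1.0]]
{'clock': 0.1, 'joints': array([-1.26465511e+00,  3.00402616e-01,  1.52151657e+00, -1.61177293e-05,
        1.32069879e+00, -6.65819791e-02]), 'qd': array([-0.00069272, -0.00145994, -0.0025869 ,  0.0003997 ,  0.0006508 ,
        0.00163579]), 'effort': array([ 2.84008805e-03, -5.32633531e+01, -3.53282726e+01,  7.10156746e-02,
        2.34677747e-02, -6.76896866e-05]), 'eef_pos': array([ 200.20402956, -511.9758457 ,  168.75120236]), 'eef_rot': array([-3.14056856e+00, -5.26401659e-05,  3.72727165e-01]), 'wrist_force': array([ 1.21699232,  0.50407442, -0.41840545]), 'moment': array([-0.00612503,  0.00993212,  0.02554916]), 'finger_force': 0.0, 'finger_gap': 93.68841433880152}
```

View pics/scene0.png

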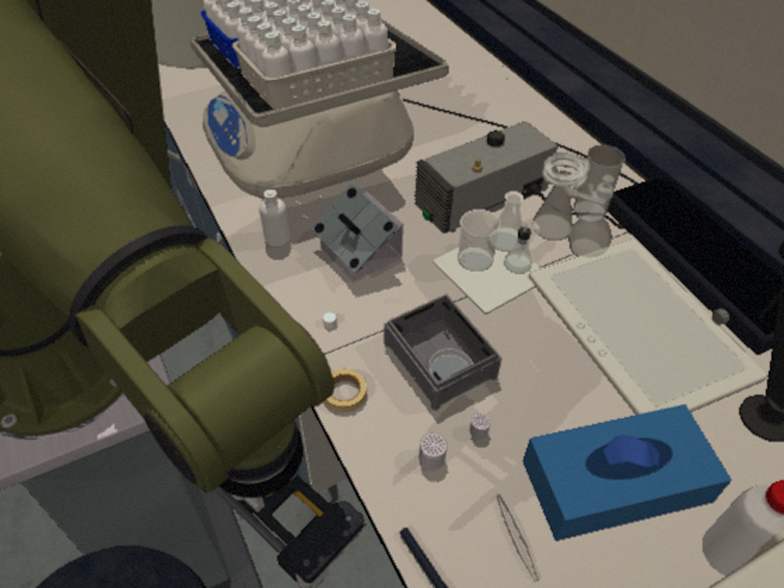

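View pics/top0.png

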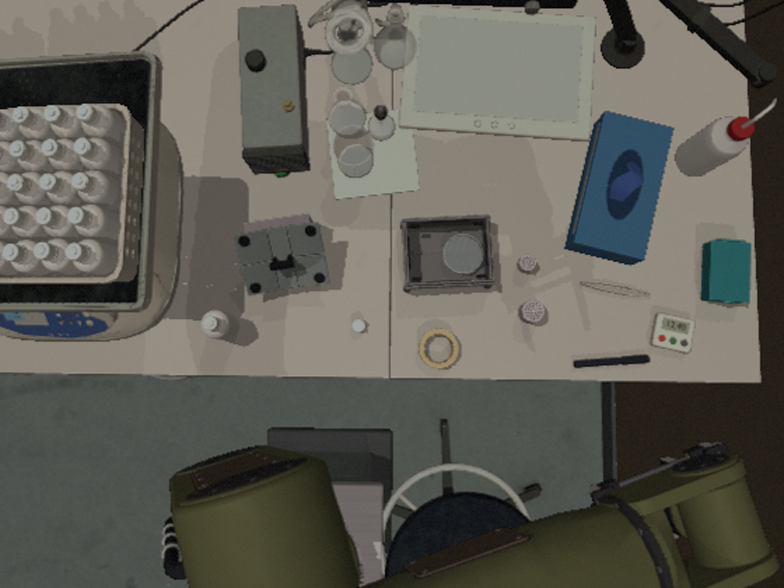

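Scene view: the lid is on its rest at (355,230), the box at (440,350), and the large canister at (432,447). Top view: the box is at (448,252) with the dish to its right (world -y), the canister at (532,312) and the lid handle at (283,263).

```bash
cat > m.py <<'E'
from h import *
import pickle
d=pickle.load(open('c0.pkl','rb'))
def rect(P,m):
    q=P[m][:,:2].astype(np.float32); r=cv2.minAreaRect(q); return len(q),np.round(r[0],1),np.round(r[1],1),round(r[2],2)
W={n:world(d[n]) for n in d}
T=W['top']
def px(n,u,v): return np.round(W[n][int(v/1.4),int(u/1.4)],1)
cb=px('top',448,285)[:2]; print('px box',cb,'can',px('top',532,312),'small',px('top',528,264),'handle',px('top',283,263),'bottle',px('top',213,323),'cap',px('top',359,326),'tape',px('top',425,350))
for n,P in W.items():
    z=P[...,2]; near=lambda c,r:(np.hypot(P[...,0]-c[0],P[...,1]-c[1])<r)
    print(n,'table',np.nanmedian(z[near(px('top',340,380/1.0-20),40)&(z<15)]))
    bc=px('top',448,252)[:2]
    print(' box',rect(P,near(bc,110)&(z>50)&(z<75)), np.nanmedian(z[near(bc,110)&(z>50)&(z<75)]))
    cc=px('top',532,312)[:2]; m=near(cc,32)&(z>36)&(z<50)
    print(' can',rect(P,m),np.nanmedian(z[m]), P[m].mean(0).round(1),cv2.minEnclosingCircle(P[m][:,:2].astype(np.float32)))
    sc=px('top',528,264)[:2]; m=near(sc,24)&(z>15)&(z<50); print(' small',P[m].mean(0).round(1),np.nanmax(z[m]))
for n,L in {'top':[(245,241),(310,230),(256,289),(320,278),(283,263)],'scene':[(352,193),(321,228),(389,228),(355,263),(349,222)]}.items():
    print(n,[px(n,*l).tolist() for l in L])
E
python3 m.py
```

```text
px box [ 490.  -268.2] can [ 447.8 -411.2   38.4] small [ 530.7 -407.2   27.5] handle [518.7   4.5  98.5] bottle [418.3 111.8 113.7] cap [ 421.9 -116.8   17.6] tape [ 380.  -230.6   15.2]
scene table 1.8878060169993205
 box (1134, array([ 546. , -267.2]), array([121.6, 152.3]), 2.69) 57.82401144602562
 can (281, array([ 447.9, -412.3]), array([36.7, 36.7]), 17.0) 42.54808153212696 [ 446.7 -412.9   42.3] ((447.77392578125, -412.322509765625), 19.26543617248535)
 small [ 529.2 -407.5   28.8] 35.46363404277122
top table 0.2634948610520951
 box (871, array([ 547.1, -266.7]), array([120.2, 150. ]), 3.05) 57.56307625600266
 can (198, array([ 448.9, -411.8]), array([36.2, 36. ]), 1.21) 41.44794056794001 [ 448.4 -411.9   41.5] ((449.1009216308594, -411.6366882324219), 19.17560386657715)
 small [ 531.5 -404.7   29.5] 37.92475996949429
top [[553.6, 68.4, 94.3], [572.9, -37.4, 95.8], [480.0, 58.7, 48.4], [500.4, -50.2, 46.9], [518.7, 4.5, 98.5]]
scene [[553.6, 71.5, 97.4], [485.3, 61.9, 48.4], [569.4, -40.0, 96.9], [499.9, -48.8, 51.6], [515.5, 3.0, 97.3]]
```

>>> {"method": "servo_tool", "body": {
  "motion": [
    [[0.496,0.2,-0.16,0,0,0.397,0.3],[0.496,0.2,-0.16,0,0,0.397,0.3],[0.496,0.2,-0.16,0,0,0.397,0.3],[0.496,0.2,-0.16,0,0,0.397,0.3],[0.496,0.2,-0.16,0,0,0.397,0.3],[0.496,0.2,-0.16,0,0,0.397,0.3],[0.496,0.2,-0.16,0,0,0.397,0.3],[0.496,0.2,-0.16,0,0,0.397,0.3],[0.496,0.2,-0.16,0,0,0.397,0.3],[0.496,0.2,-0.2,0,0,0.397,0.3]]
  ],
  "newtons": 15
}}

```text
clock: 1.1
eef_pos: [449.3, -413.0, 70.9]
eef_rot: [3.139, 0.003, 1.622]
wrist_force: [0.4, -0.2, -0.7]
finger_gap: 65.8
finger_force: 0.0
```

```bash
cat > lid.py <<'E'
from m import *
from scipy.spatial.transform import Rotation as R
for n,P in W.items():
    z=P[...,2]; best=None
    yaw=np.radians(8.8); sl=np.radians(32)
    Rl=R.from_euler('z',yaw)*R.from_euler('y',-sl)
    c=np.array([526.8,10.4,72.5]); Q=(P-c)@Rl.as_matrix()
    m=(np.abs(Q[...,0])<14)&(np.abs(Q[...,1])<30)&(Q[...,2]>20)&(Q[...,2]<36)
    q=Q[m]; print(n,len(q),'bar rel range',np.percentile(q,[3,50,97],axis=0).round(1).tolist())
    r=cv2.minAreaRect(q[:,:2].astype(np.float32)); print(np.round(r[0],1),np.round(r[1],1),r[2])
    m=(np.abs(Q[...,0])<14)&(np.abs(Q[...,1])<55)&(np.abs(Q[...,1])>30)&(np.abs(Q[...,2])<15)
    q=Q[m]; A=np.c_[q[:,:2],np.ones(len(q))]; s=np.linalg.lstsq(A,q[:,2],rcond=None)[0]; print(' mid plane',s.round(3))
    m=(np.abs(Q[...,0])<70)&(np.abs(Q[...,1])<85)&(np.abs(Q[...,2])<14)
    r=cv2.minAreaRect(Q[m][:,:2].astype(np.float32)); print(' outline',np.round(r[0],1),np.round(r[1],1),r[2])
E
python3 lid.py | tail -8
```

```text
scene 69 bar rel range [[-5.9, -21.1, 21.8], [-0.6, -2.8, 27.4], [4.6, 17.3, 30.9]]
[-0.  -0.6] [44. 12.] 89.52197265625
 mid plane [ 0.019  0.005 -1.784]
 outline [-0.2  0.6] [112.  145.8] 0.7303012609481812
top 92 bar rel range [[-4.7, -19.1, 20.5], [1.7, -1.1, 25.8], [6.6, 16.8, 30.2]]
[ 1.  -1.1] [38.3 12.6] 88.29428100585938
 mid plane [ 5.000e-03  3.000e-03 -3.251e+00]
 outline [-0.7 -0.6] [114.9 140.8] 0.774931013584137
```

>>> {"method": "servo_tool", "body": {
  "motion": [
    [[0,0,-0.08,0,0,0,0.3],[0,0,-0.122,0,0,0,0.3],[0,0,-0.122,0,0,0,0.3],[0,0,-0.122,0,0,0,0.9],[0,0,-0.122,0,0,0,0.9],[0,0,-0.122,0,0,0,0.9],[0,0,-0.122,0,0,0,0.9],[0,0,-0.122,0,0,0,0.9],[0,0,-0.122,0,0,0,0.9]]
  ],
  "newtons": 15
}}

```text
clock: 2.0
eef_pos: [448.4, -412.3, 8.5]
eef_rot: [3.141, 0.0, 1.62]
wrist_force: [0.1, 0.4, -0.2]
finger_gap: 21.3
finger_force: 0.0
```

```bash
python3 - <<'E'
from h import *
c=grab('scene'); save(c,'pics/s1.png',(200,240,460,420),3)
E
```

```text
(no output)
```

View pics/s1.png

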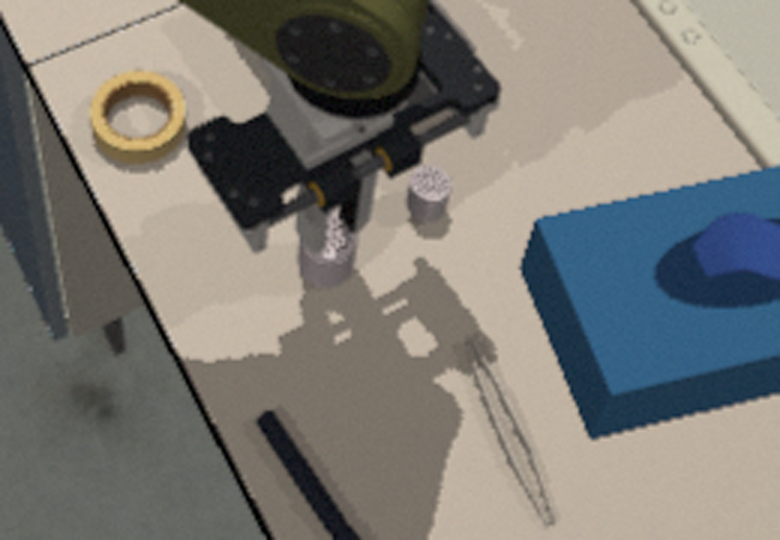

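```bash
python3 - <<'E'
from h import *
s=manip.read_state(); print(s['finger_gap'],s['finger_force'],s['eef_pos'],s['eef_rot'],s['wrist_force'])
for n in('scene','top'):
    c=grab(n);P=world(c);z=P[...,2]
    m=(np.hypot(P[...,0]-448,P[...,1]+412)<45)&(z>5)&(z<75)
    for a,b in((5,34),(34,48),(48,75)):
        q=P[m&(z>a)&(z<b)]; print(n,a,b,len(q),q.mean(0).round(1),np.percentile(q,[2,98],axis=0).round(0).tolist())
    f=c['frame']
    # bright low-saturation top points
    q=P[m&(z>36)&(z<48)&(f.min(-1)>120)]; print(len(q),q.mean(0) if len(q) else '', np.percentile(q,[2,98],axis=0).round(0).tolist() if len(q) else '')
E
```

```text
17.319588397928243 0.0 [ 448.32763163 -412.25285765    8.39497973] [3.14151179e+00 1.14901800e-04 1.61999243e+00] [ 0.29706875 -0.42132923  0.03016624]
scene 5 34 140 [ 439.2 -423.9   18.7] [[417.0, -443.0, 5.0], [463.0, -403.0, 33.0]]
scene 34 48 165 [ 446.4 -418.8   41.4] [[429.0, -429.0, 34.0], [461.0, -402.0, 47.0]]
scene 48 75 126 [ 445.9 -418.    62.4] [[427.0, -423.0, 50.0], [468.0, -406.0, 74.0]]
59 [ 446.99185748 -417.2101416    42.30171041] [[433.0, -428.0, 38.0], [463.0, -401.0, 46.0]]
top 5 34 1 [ 469.6 -374.4    5. ] [[470.0, -374.0, 5.0], [470.0, -374.0, 5.0]]<stdin>:7: RuntimeWarning: Mean of empty slice.
  ret = um.true_divide(
Traceback (most recent call last):
IndexError: index -1 is out of bounds for axis 0 with size 0
```

>>> {"method": "servo_tool", "body": {
  "motion": [
    [[0,0,0,0,0,0,0.9],[0,0,0,0,0,0,0.9]]
  ]
}}

```text
clock: 2.35
eef_pos: [448.3, -412.2, 8.2]
eef_rot: [-3.142, -0.0, 1.62]
wrist_force: [-0.3, -0.1, -0.1]
finger_gap: 9.7
finger_force: 0.0
```

```bash
python3 - <<'E'
from h import *
c=grab('top'); save(c,'pics/t1.png',(330,150,460,290),4)
s=manip.read_state(); print(s['finger_gap'],s['finger_force'],s['clock'])
E
```

```text
9.180384586468232 0.0 2.4
```

View pics/t1.png

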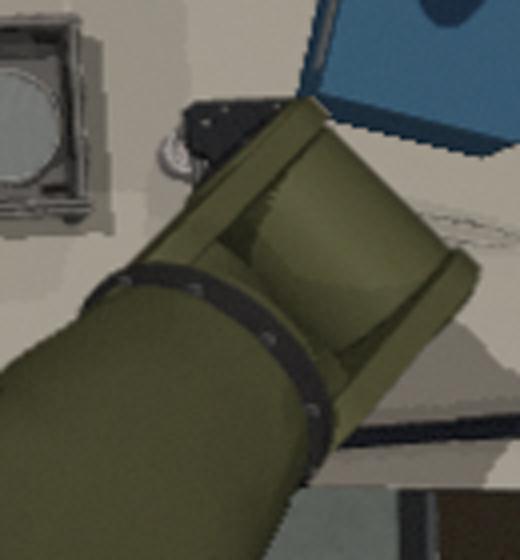

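The scene view shows the fingers over the canister (crop 330,220), and in the top view the arm hides it. The fingers are shutting with no force, so I'll lift, look, and compare the true fingertip height with the reported TCP.

>>> {"method": "servo_tool", "body": {
  "motion": [
    [[0,0,0.08,0,0,0,0.9],[0,0,0.16,0,0,0,0.9],[0,0,0.16,0,0,0,0.3],[0,0,0.16,0,0,0,0.3]]
  ]
}}

```text
clock: 2.8
eef_pos: [448.5, -412.4, 88.8]
eef_rot: [3.141, 0.001, 1.62]
wrist_force: [0.3, -0.0, -0.7]
finger_gap: 22.0
finger_force: 0.0
```

```bash
python3 - <<'E'
from h import *
c=grab('scene'); save(c,'pics/s2.png',(240,220,420,355),4)
P=world(c);z=P[...,2]
s=manip.read_state();print(s['eef_pos'],s['finger_gap'])
m=(np.hypot(P[...,0]-448,P[...,1]+412)<45)
for a in range(0,170,10):
    q=P[m&(z>a)&(z<a+10)]
    if len(q)>3: print(a,len(q),q.mean(0).round(0),np.percentile(q[:,:2],[3,97],axis=0).round(0).tolist())
E
```

```text
[ 448.07185774 -411.96371646   87.57906755] 25.729239495688894
0 846 [ 444. -418.    2.] [[408.0, -452.0], [488.0, -372.0]]
10 46 [ 439. -424.   16.] [[429.0, -431.0], [456.0, -410.0]]
20 44 [ 440. -423.   25.] [[429.0, -430.0], [459.0, -408.0]]
30 65 [ 441. -419.   36.] [[429.0, -430.0], [459.0, -400.0]]
40 246 [ 447. -412.   43.] [[431.0, -428.0], [464.0, -396.0]]
120 13 [ 457. -415.  128.] [[434.0, -423.0], [464.0, -404.0]]
130 55 [ 446. -418.  136.] [[425.0, -424.0], [469.0, -407.0]]
140 67 [ 447. -418.  145.] [[425.0, -423.0], [471.0, -407.0]]
150 57 [ 444. -419.  155.] [[425.0, -424.0], [470.0, -407.0]]
160 65 [ 444. -418.  164.] [[425.0, -423.0], [471.0, -407.0]]
```

View pics/s2.png

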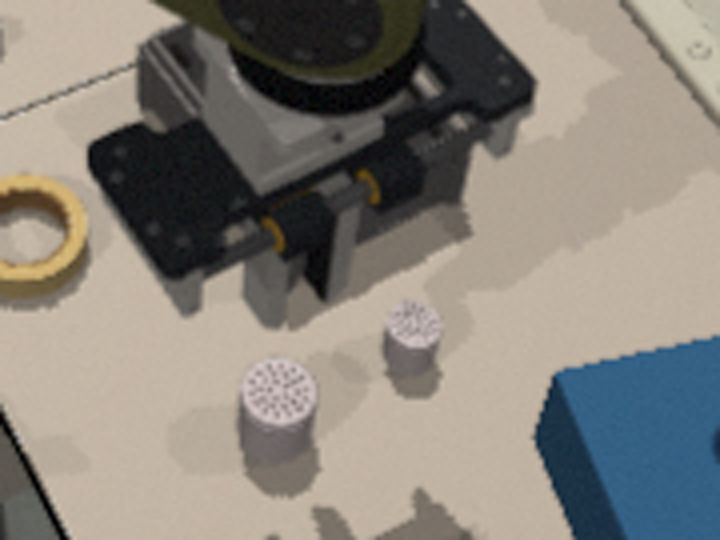

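The scene crop shows the canister untouched at (278,410), with the real fingertips at (272,325), about 38 mm above where the reported TCP puts them. I'll get exact numbers for the tip and the body.

```bash
python3 - <<'E'
from h import *
for n in('scene',):
    c=grab(n);P=world(c);s=manip.read_state();print(s['eef_pos'],s['finger_gap'])
    z=P[...,2]; m=(np.abs(P[...,0]-448)<50)&(np.abs(P[...,1]+412)<30)&(z>60)
    print('finger low z',np.sort(z[m])[:25].round(0))
    for name,(u,v) in {'Lfing tip':(270,320),'L mid':(268,280),'Rfing tip':(337,295),'tabL':(187,305),'tabR':(500,148),'plateL':(150,200),'plateR':(480,85),'rod':(235,255),'body':(300,170),'bodylow':(262,185)}.items():
        print(name,P[220+v//4,240+u//4].round(0))
E
```

```text
[ 447.88178126 -411.76092352   87.00454978] 29.83371249950013
finger low z [124. 125. 126. 126. 126. 126. 127. 127. 127. 128. 128. 128. 128. 128.
 128. 129. 129. 129. 130. 130. 130. 131. 131. 131. 131.]
Lfing tip [ 429. -423.  139.]
L mid [ 427. -423.  173.]
Rfing tip [ 465. -422.  135.]
tabL [ 370. -450.  235.]
tabR [ 524. -442.  231.]
plateL [ 370. -418.  265.]
plateR [ 517. -429.  264.]
rod [ 396. -441.  242.]
body [ 427. -437.  274.]
bodylow [ 409. -437.  274.]
```

>>> {"method": "servo_tool", "body": {
  "motion": [
    [[0,0,-0.05,0,0,0,0.3],[0,0,-0.05,0,0,0,0.3],[0,0,-0.05,0,0,0,0.3],[0,0,-0.05,0,0,0,0.3],[0,0,-0.05,0,0,0,0.3],[0,0,-0.14,0,0,0,0.3],[0,0,-0.2,0,0,0,0.3],[0,0,-0.22,0,0,0,0.3],[0,0,-0.23,0,0,0,0.3],[0,0,-0.23,0,0,0,0.3]]
  ]
}}

```text
clock: 3.9
eef_pos: [448.8, -412.6, -25.8]
eef_rot: [3.141, 0.001, 1.62]
wrist_force: [0.2, -0.0, 0.1]
finger_gap: 65.6
finger_force: 0.0
```

>>> {"method": "servo_tool", "body": {
  "motion": [
    [[0,0,0,0,0,0,0.8],[0,0,0,0,0,0,0.8],[0,0,0,0,0,0,0.8],[0,0,0,0,0,0,0.8],[0,0,0,0,0,0,0.8],[0,0,0,0,0,0,0.8]]
  ],
  "newtons": 15
}}

```text
clock: 4.5
eef_pos: [448.5, -412.4, -26.2]
eef_rot: [3.141, 0.001, 1.62]
wrist_force: [-1.7, 1.2, 6.5]
finger_gap: 37.7
finger_force: 15.0
```

>>> {"method": "servo_tool", "body": {
  "motion": [
    [[0,0,0.1,0,0,0,0.8],[0,0,0.174,0,0,0,0.8],[0.05,0.09,0.174,0,0,0,0.8],[0.1,0.18,0.174,0,0,0,0.8],[0.15,0.27,0.174,0,0,0,0.8],[0.193,0.36,0.174,0,0,0,0.8],[0.193,0.36,0.174,0,0,0,0.8],[0.193,0.36,0.174,0,0,0,0.8]]
  ]
}}

```text
clock: 5.3
eef_pos: [545.2, -231.2, 60.1]
eef_rot: [-3.141, -0.0, 1.622]
wrist_force: [0.1, -0.1, 0.8]
finger_gap: 37.5
finger_force: 15.0
```

```bash
python3 - <<'E'
from h import *
s=manip.read_state();print(s['eef_pos'],s['finger_gap'],s['finger_force'],s['wrist_force'])
for n in('scene',):
    c=grab(n);P=world(c);z=P[...,2]; f=c['frame']
    m=(np.hypot(P[...,0]-545,P[...,1]+232)<60)
    for a in range(70,150,8):
        q=P[m&(z>a)&(z<a+8)]
        if len(q)>3: print(a,len(q),q.mean(0).round(0),np.percentile(q[:,:2],[3,97],axis=0).round(0).tolist())
    m=(np.hypot(P[...,0]-546,P[...,1]+267)<105)&(z>50)&(z<66)
    print(cv2.minAreaRect(P[m][:,:2].astype(np.float32)))
E
```

```text
[ 545.15254401 -231.15708986   60.05526063] 37.482716464674205 14.999867362439545 [ 0.09001124 -0.06377521  0.75630914]
86 21 [ 540. -245.   91.] [[529.0, -249.0], [555.0, -238.0]]
94 36 [ 542. -245.   98.] [[524.0, -250.0], [567.0, -238.0]]
102 61 [ 540. -243.  106.] [[514.0, -250.0], [574.0, -234.0]]
110 72 [ 540. -242.  114.] [[514.0, -249.0], [575.0, -228.0]]
118 77 [ 541. -241.  122.] [[514.0, -249.0], [574.0, -228.0]]
126 199 [ 545. -234.  129.] [[515.0, -247.0], [567.0, -216.0]]
134 54 [ 543. -236.  138.] [[513.0, -243.0], [576.0, -224.0]]
142 43 [ 539. -236.  146.] [[514.0, -243.0], [574.0, -225.0]]
((545.7247924804688, -267.099853515625), (120.44155883789062, 150.367431640625), 2.9893109798431396)
```

>>> {"method": "servo_tool", "body": {
  "motion": [
    [[0,-0.002,-0.06,0,0,0,0.8],[0,-0.002,-0.12,0,0,0,0.8],[0,-0.002,-0.15,0,0,0,0.8],[0,-0.002,-0.158,0,0,0,0.8],[0,-0.002,-0.162,0,0,0,0.8],[0,-0.002,-0.165,0,0,0,0.8],[0,-0.002,-0.165,0,0,0,0.8]]
  ]
}}

```text
clock: 6.05
eef_pos: [545.3, -233.6, -21.3]
eef_rot: [3.14, 0.001, 1.62]
wrist_force: [-0.2, 0.1, -1.3]
finger_gap: 38.0
finger_force: 15.0
```

>>> {"method": "servo_tool", "body": {
  "motion": [
    [[0,0,-0.002,0,0,0,0.8],[0,0,-0.003,0,0,0,0.42],[0,0,-0.003,0,0,0,0.42],[0,0,-0.003,0,0,0,0.42],[0,0,0.05,0,0,0,0.42],[0,0,0.15,0,0,0,0.42],[0,0,0.25,0,0,0,0.42],[0,0,0.25,0,0,0,0.42]]
  ]
}}

```text
clock: 6.85
eef_pos: [547.6, -234.5, 109.9]
eef_rot: [3.132, 0.005, 1.62]
wrist_force: [1.0, -0.3, -0.1]
finger_gap: 54.5
finger_force: 0.0
```

```bash
python3 - <<'E'
from h import *
from scipy.spatial.transform import Rotation as R
s=manip.read_state();print(s['eef_pos'],s['eef_rot'],s['finger_gap'],s['joints'].round(2))
Rc=R.from_euler('xyz',s['eef_rot'])
Rl=R.from_euler('z',8.8,degrees=True)*R.from_euler('y',-32,degrees=True)
R0=np.array([[0,1,0],[1,0,0],[0,0,-1.]])
Rt=R.from_matrix(Rl.as_matrix()@R0)
print('turn',(Rt*Rc.inv()).as_rotvec()/np.pi)
bar=np.array([514.7,7.8,93]); zt=Rt.as_matrix()[:,2]; print('zt',zt)
for k in(16-60+37.7,): 
    t=bar+k*zt; print(t,(t-s['eef_pos'])/500)
c=grab('scene');P=world(c);z=P[...,2]; m=(np.hypot(P[...,0]-545,P[...,1]+232)<26)&(z>40)&(z<52)
q=P[m];print('can',len(q),q.mean(0),cv2.minEnclosingCircle(q[:,:2].astype(np.float32)))
E
```

```text
[ 547.62670972 -234.54703342  109.88058357] [3.13213919 0.0052825  1.62005988] 54.51250395819753 [-0.47  0.45  1.46  0.    1.22 -0.52]
turn [ 0.01933514 -0.17378351  0.03283059]
zt [ 0.52368126  0.08107014 -0.8480481 ]
[511.40080808   7.28925811  98.34270301] [-0.0724518   0.48367258 -0.02307576]
can 192 [ 544.1024469  -234.81896506   46.11027275] ((544.5287475585938, -233.7965087890625), 19.227880477905273)
```

>>> {"method": "servo_tool", "body": {
  "motion": [
    [[-0.01,0.08,0.02,0,0,0,0.55],[-0.03,0.18,0.02,0.004,-0.04,0.007,0.55],[-0.05,0.28,0.02,0.009,-0.09,0.016,0.55],[-0.067,0.38,0.01,0.014,-0.14,0.026,0.55],[-0.067,0.44,0,0.018,-0.177,0.033,0.55],[-0.067,0.47,-0.009,0.018,-0.177,0.033,0.55],[-0.067,0.481,-0.009,0.018,-0.177,0.033,0.55],[-0.067,0.481,-0.009,0.018,-0.177,0.033,0.55],[-0.067,0.481,-0.009,0.018,-0.177,0.033,0.55]]
  ]
}}

```text
clock: 7.8
eef_pos: [511.9, 6.7, 98.4]
eef_rot: [2.583, 0.001, 1.726]
wrist_force: [-1.1, 0.2, -0.2]
finger_gap: 42.2
finger_force: 0.0
```

```bash
cat > tip.py <<'E'
from h import *
from scipy.spatial.transform import Rotation as R
c=grab('scene');s=manip.read_state();print(s['eef_pos'].round(1),s['eef_rot'].round(4),s['finger_gap'],s['joints'].round(2))
save(c,'pics/s3.png',(180,90,340,230),4.5)
P=world(c); M=R.from_euler('xyz',s['eef_rot']).as_matrix(); Q=(P-s['eef_pos'])@M   # tool frame
m=(np.abs(Q[...,0])<25)&(np.abs(Q[...,1])<60)&(Q[...,2]>-80)&(Q[...,2]<-15)
q=Q[m]; 
for a in range(-80,0,6):
    k=q[(q[:,2]>a)&(q[:,2]<=a+6)]
    if len(k)>2: print(a,len(k),k.mean(0).round(1),np.percentile(k[:,:2],[3,97],axis=0).round(1).tolist())
bar=np.array([514.7,7.8,93.]);print('bar in tool frame',((bar-s['eef_pos'])@M).round(1))
# lid re-measure in lid frame
Rl=(R.from_euler('z',8.8,degrees=True)*R.from_euler('y',-32,degrees=True)).as_matrix()
L=(P-np.array([526.8,10.4,72.5]))@Rl
m=(np.abs(L[...,0])<14)&(np.abs(L[...,1])<30)&(L[...,2]>20)&(L[...,2]<36); q=L[m]
if len(q)>5: print('bar',len(q),np.percentile(q,[3,50,97],axis=0).round(1).tolist())
E
python3 tip.py
```

```text
[511.9   6.6  98.4] [2.5830e+00 7.0000e-04 1.7257e+00] 42.55360058365205 [-0.16  0.01  2.16  0.37  0.46 -0.6 ]
-80 20 [ -9.2   2.9 -77. ] [[-11.4, -32.4], [-7.4, 30.9]]
-74 23 [ -9.6   1.9 -70.4] [[-11.1, -31.1], [-7.5, 33.4]]
-68 16 [ -9.2   0.6 -64.3] [[-11.5, -30.9], [-2.8, 32.5]]
-62 19 [ -8.3  -2.1 -58.5] [[-11.3, -30.2], [-2.3, 33.2]]
-56 18 [ -9.4  -0.4 -53.5] [[-11.2, -31.4], [-7.6, 30.7]]
-50 18 [ -9.9  -1.5 -47.1] [[-12.1, -29.4], [-8.1, 32.3]]
-44 6 [ -8.2  -8.7 -41.6] [[-9.8, -30.3], [-6.5, 24.6]]
-38 5 [ -7.8   5.9 -36.5] [[-9.0, -23.2], [-6.5, 26.2]]
bar in tool frame [ 0.8 -0.3  6.1]
bar 72 [[-6.0, -20.3, 20.6], [-0.6, -3.9, 27.9], [4.6, 15.8, 30.6]]
```

View pics/s3.png

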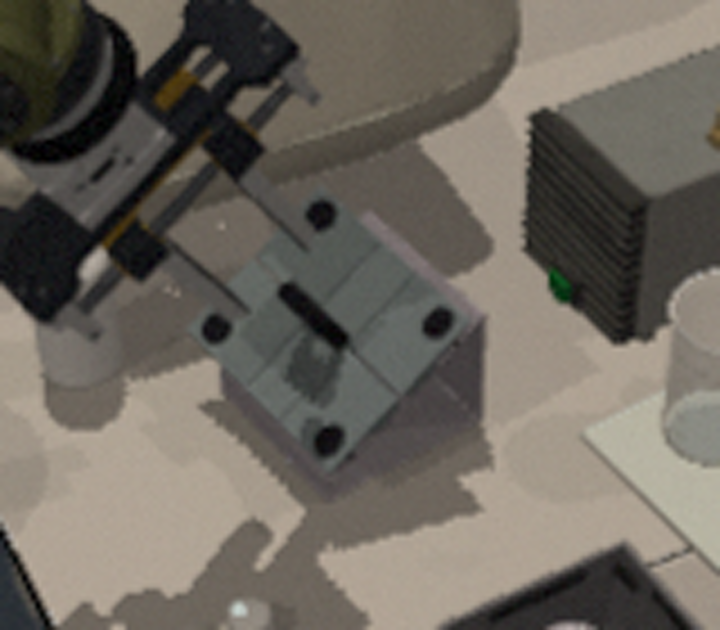

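The fingers straddle the bar at crop (312,312), and the tip offset lies along tool z. Advancing 60 mm along the tool axis.

>>> {"method": "servo_tool", "body": {
  "motion": [
    [[0.025,0.004,-0.04,0,0,0,0.55],[0.045,0.007,-0.073,0,0,0,0.55],[0.058,0.009,-0.094,0,0,0,0.55],[0.063,0.01,-0.102,0,0,0,0.55],[0.063,0.01,-0.102,0,0,0,0.55],[0.063,0.01,-0.102,0,0,0,1],[0.063,0.01,-0.102,0,0,0,1],[0.063,0.01,-0.102,0,0,0,1],[0.063,0.01,-0.102,0,0,0,1],[0.063,0.01,-0.102,0,0,0,1]]
  ],
  "newtons": 40
}}

```text
clock: 8.85
eef_pos: [542.6, 12.3, 47.4]
eef_rot: [2.583, 0.001, 1.726]
wrist_force: [-4.7, -1.2, 3.4]
finger_gap: 11.9
finger_force: 40.0
```

>>> {"method": "servo_tool", "body": {
  "motion": [
    [[-0.015,-0.002,0.024,0,0,0,1],[-0.035,-0.005,0.056,0,0,0,1],[-0.055,-0.009,0.09,0,0,0,1],[-0.063,-0.01,0.15,0,0,0,1],[-0.063,-0.01,0.2,0,0,0,1],[-0.063,-0.01,0.2,0,0,0,1]]
  ]
}}

```text
clock: 9.45
eef_pos: [512.4, 7.1, 150.3]
eef_rot: [2.578, 0.002, 1.726]
wrist_force: [-0.3, -0.5, -4.4]
finger_gap: 11.8
finger_force: 40.0
```

>>> {"method": "servo_tool", "body": {
  "motion": [
    [[0.01,-0.06,0,-0.002,0.02,-0.004,1],[0.02,-0.13,0,-0.005,0.05,-0.009,1],[0.03,-0.21,0,-0.008,0.08,-0.015,1],[0.04,-0.29,0,-0.012,0.12,-0.022,1],[0.05,-0.37,0,-0.015,0.15,-0.028,1],[0.06,-0.44,-0.02,-0.018,0.177,-0.033,1],[0.07,-0.5,-0.05,-0.018,0.177,-0.033,1],[0.07,-0.535,-0.07,-0.018,0.177,-0.033,1],[0.07,-0.548,-0.084,-0.018,0.177,-0.033,1],[0.07,-0.548,-0.084,-0.018,0.177,-0.033,1]]
  ]
}}

```text
clock: 10.45
eef_pos: [545.4, -266.3, 103.7]
eef_rot: [-3.14, -0.002, 1.619]
wrist_force: [0.4, 0.4, -2.7]
finger_gap: 11.5
finger_force: 40.0
```

```bash
cat > hov.py <<'E'
from h import *
s=manip.read_state();print(s['eef_pos'].round(1),s['eef_rot'].round(4),s['finger_gap'].round(1),s['finger_force'].round(1),s['wrist_force'].round(1))
for n in('scene','top'):
    c=grab(n);P=world(c);z=P[...,2];f=c['frame'].astype(int)
    m=(np.abs(P[...,0]-546)<90)&(np.abs(P[...,1]+267)<100)
    k=m&(z>100)&(z<145); q=P[k]
    if len(q)>20: print(n,'lid',len(q),cv2.minAreaRect(q[:,:2].astype(np.float32)))
    mid=k&(np.abs(P[...,0]-546)<14)&(np.abs(P[...,1]+267)>26)&(np.abs(P[...,1]+267)<66); q=P[mid]
    if len(q)>5: print(' mid z',np.median(q[:,2]),'fit',np.linalg.lstsq(np.c_[q[:,:2]-[546,-267],np.ones(len(q))],q[:,2],rcond=None)[0].round(3))
    d=(k&(f.max(-1)<45)).astype(np.uint8); nn,lab,st,ce=cv2.connectedComponentsWithStats(d)
    for i in range(1,nn):
        if st[i,4]>15: print('  dark',st[i,4],P[lab==i].mean(0).round(1))
E
cat > box.py <<'E'
E
python3 hov.py; python3 -c "
from h import *
c=grab('scene');save(c,'pics/s4.png',(230,120,400,300),3.3)"
```

```text
Traceback (most recent call last):
  File "hov.py", line 2, in <module>
    s=manip.read_state();print(s['eef_pos'].round(1),s['eef_rot'].round(4),s['finger_gap'].round(1),s['finger_force'].round(1),s['wrist_force'].round(1))
                                                                           ^^^^^^^^^^^^^^^^^^^^^
AttributeError: 'float' object has no attribute 'round'
```

View pics/s4.png

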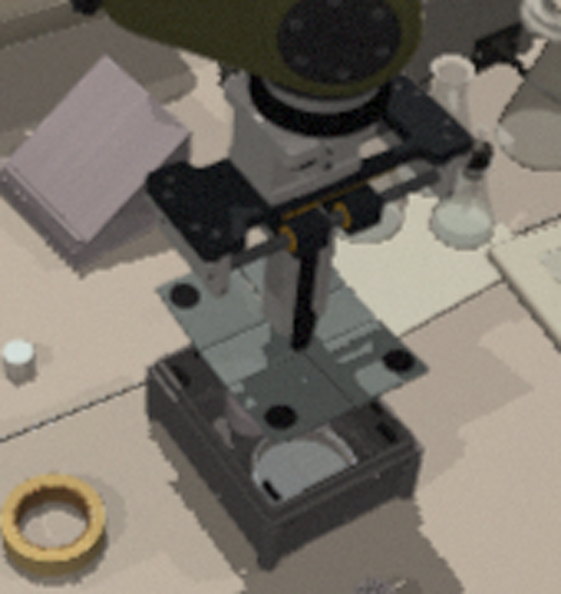

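The lid hangs level above the box, with its pads at crop (185,295), (281,417) and (398,360), and the rest is empty. Next I'll measure its offset from the box.

```bash
sed -i "s/s\['finger_gap'\].round(1),s\['finger_force'\].round(1)/s['finger_gap'],s['finger_force']/" hov.py; python3 hov.py
```

```text
[ 546.  -265.9  104.9] [-3.1411e+00 -9.0000e-04  1.6202e+00] 11.554520242875483 39.99819416552782 [ 0.3  0.1 -2.9]
scene lid 2205 ((546.1710815429688, -265.51214599609375), (113.58399963378906, 142.5419464111328), 2.9362754821777344)
 mid z 132.70361812151071 fit [-2.00000e-02 -0.00000e+00  1.32431e+02]
  dark 41 [ 499.7 -210.7  135.2]
  dark 24 [ 544.2 -279.2  137.7]
  dark 45 [ 591.3 -316.6  134.7]
  dark 53 [ 505.6 -320.9  134.5]
top lid 131 ((554.9303588867188, -270.5247802734375), (177.44508361816406, 31.057348251342773), 53.59810256958008)
 mid z 132.56440693677564 fit [  0.188   0.184 143.495]
```

>>> {"method": "servo_tool", "body": {
  "motion": [
    [[0,-0.0035,-0.03,0,0,0,1],[0,-0.0035,-0.06,0,0,0,1],[0,-0.0035,-0.08,0,0,0,1],[0,-0.0035,-0.09,0,0,0,1],[0,-0.0035,-0.1,0,0,0,1],[0,-0.0035,-0.108,0,0,0,1],[0,-0.0035,-0.114,0,0,0,1],[0,-0.0035,-0.12,0,0,0,1],[0,-0.0035,-0.12,0,0,0,1]]
  ]
}}

```text
clock: 11.5
eef_pos: [546.3, -268.4, 45.0]
eef_rot: [-3.142, -0.0, 1.62]
wrist_force: [0.1, -0.0, -3.7]
finger_gap: 11.6
finger_force: 40.0
```

>>> {"method": "servo_tool", "body": {
  "motion": [
    [[0,0,-0.003,0,0,0,1],[0,0,-0.006,0,0,0,1],[0,0,-0.009,0,0,0,1],[0,0,-0.011,0,0,0,1],[0,0,-0.011,0,0,0,1]]
  ]
}}

```text
clock: 12.0
eef_pos: [546.6, -268.7, 42.3]
eef_rot: [3.14, 0.001, 1.62]
wrist_force: [-10.1, 5.2, 20.0]
finger_gap: 11.7
finger_force: 40.0
```

>>> {"method": "servo_tool", "body": {
  "motion": [
    [[0,0,0.006,0,0,0,1],[-0.003,0.002,0.006,0,0,0,1],[-0.003,0.002,0.003,0,0,0,1],[-0.003,0.002,0,0,0,0,1],[-0.003,0.002,0,0,0,0,1]]
  ]
}}

```text
clock: 12.5
eef_pos: [545.6, -267.8, 42.3]
eef_rot: [3.139, 0.001, 1.62]
wrist_force: [-6.7, 5.4, 23.8]
finger_gap: 11.4
finger_force: 40.0
```

```bash
cat > on.py <<'E'
from h import *
import sys
s=manip.read_state();print(s['eef_pos'].round(1),s['eef_rot'].round(4),s['wrist_force'].round(1),s['clock'])
yaw=np.radians(2.93);ex=np.array([np.cos(yaw),np.sin(yaw)]);ey=np.array([-ex[1],ex[0]])
for n in('scene','top'):
    c=grab(n);P=world(c);z=P[...,2];f=c['frame'].astype(int)
    D=P[...,:2]-np.array([545.9,-267.1]);X=D@ex;Y=D@ey
    for nm,sx,sy in(('a',-1,1),('b',-1,-1),('c',1,1),('d',1,-1)):
        m=(np.hypot(X-43*sx,Y-56*sy)<9)&(z>50)&(z<90)
        print(n,nm,m.sum(),np.median(z[m]).round(1) if m.any() else '',end=' | ')
    m=(np.abs(X)<14)&(np.abs(Y)>26)&(np.abs(Y)<66)&(z<90)&(z>40); q=P[m]
    if len(q)>9: print('mid',len(q),np.median(q[:,2]).round(1),np.linalg.lstsq(np.c_[X[m],Y[m],np.ones(len(q))],q[:,2],rcond=None)[0].round(3))
    m=(np.abs(X)<75)&(np.abs(Y)<90)&(z>64)&(z<85)
    if m.sum()>50: r=cv2.minAreaRect(np.c_[X[m],Y[m]].astype(np.float32)); print('  outline in box frame',np.round(r[0],1),np.round(r[1],1),round(r[2],2))
E
python3 on.py
```

```text
[ 545.6 -267.8   42.3] [3.1393e+00 1.4000e-03 1.6201e+00] [-6.7  5.4 23.8] 12.5
scene a 45 77.9 | scene b 58 78.3 | scene c 0  | scene d 43 76.1 | mid 276 73.2 [-8.8000e-02 -9.0000e-03  7.2402e+01]
  outline in box frame [-0.6 -1.2] [113.8 141. ] 0.26
top a 0  | top b 8 78.6 | top c 0  | top d 0  |   outline in box frame [ 5.2 -3.7] [174.1  29.6] 52.36
```

>>> {"method": "servo_tool", "body": {
  "motion": [
    [[0,0,0.003,0,0,0,1],[0,0,0.003,0,0,0,0.7],[0,0,0.003,0,0,0,0.6],[0,0,0.003,0,0,0,0.6],[0,0,0.003,0,0,0,0.6],[0,0,0.06,0,0,0,0.6],[0,0,0.14,0,0,0,0.6],[0,0,0.22,0,0,0,0.6],[0,0,0.22,0,0,0,0.6]]
  ]
}}

```text
clock: 13.5
eef_pos: [546.8, -268.6, 155.4]
eef_rot: [3.134, 0.005, 1.62]
wrist_force: [-1.1, 0.2, 0.7]
finger_gap: 37.7
finger_force: 0.0
```

```bash
python3 on.py; python3 -c "
from h import *
c=grab('scene');save(c,'pics/s5.png',(230,160,400,300),4)"
```

```text
[ 546.8 -268.6  155.4] [3.1343 0.0046 1.62  ] [-1.1  0.2  0.7] 13.5
scene a 50 77.3 | scene b 55 78.3 | scene c 45 76.2 | scene d 47 75.4 | mid 366 73.9 [-8.9000e-02  1.0000e-02  7.3127e+01]
  outline in box frame [-0.4  0.5] [141.9 113.5] 89.91
top a 0  | top b 0  | top c 0  | top d 0  |   outline in box frame [50.8 20.4] [33.3 16.4] 60.37
```

View pics/s5.png

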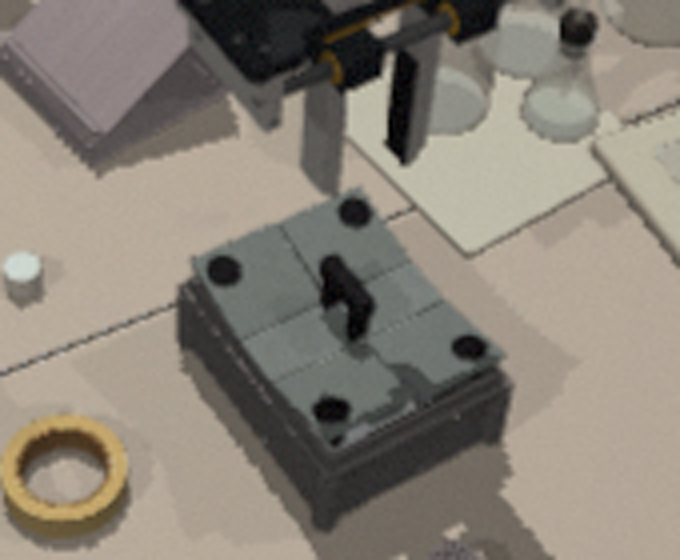

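The lid sits centred on the box in the scene view, with pads at crop (223,270), (355,212), (330,409) and (468,347), all standing proud. I'll press corner a first.

>>> {"method": "servo_tool", "body": {
  "motion": [
    [[-0.04,0.05,0,0,0,0,1],[-0.08,0.11,-0.02,0,0,0,1],[-0.08,0.11,-0.06,0,0,0,1],[-0.08,0.11,-0.11,0,0,0,1],[-0.08,0.11,-0.15,0,0,0,1],[-0.08,0.11,-0.18,0,0,0,1],[-0.08,0.11,-0.19,0,0,0,1],[-0.08,0.11,-0.2,0,0,0,1],[-0.08,0.11,-0.2,0,0,0,1]]
  ],
  "newtons": 20
}}

```text
clock: 14.55
eef_pos: [504.6, -212.3, 49.2]
eef_rot: [-3.141, -0.0, 1.62]
wrist_force: [-0.0, 0.0, 0.4]
finger_gap: 0.6
finger_force: 0.0
```

>>> {"method": "servo_tool", "body": {
  "motion": [
    [[0,0,-0.006,0,0,0,1],[0,0,-0.012,0,0,0,1],[0,0,-0.018,0,0,0,1],[0,0,-0.024,0,0,0,1],[0,0,-0.027,0,0,0,1],[0,0,-0.027,0,0,0,1]]
  ]
}}

```text
clock: 15.15
eef_pos: [504.6, -212.4, 36.0]
eef_rot: [-3.141, -0.0, 1.62]
wrist_force: [0.4, 0.4, 0.8]
finger_gap: 0.2
finger_force: 0.1
```

>>> {"method": "servo_tool", "body": {
  "motion": [
    [[0,0,-0.004,0,0,0,1],[0,0,-0.007,0,0,0,1],[0,0,-0.01,0,0,0,1],[0,0,-0.013,0,0,0,1],[0,0,-0.013,0,0,0,1]]
  ]
}}

```text
clock: 15.65
eef_pos: [504.7, -212.5, 30.8]
eef_rot: [-3.142, 0.0, 1.62]
wrist_force: [-6.2, 2.0, 14.3]
finger_gap: 0.2
finger_force: 7.4
```

>>> {"method": "servo_tool", "body": {
  "motion": [
    [[0,0,-0.002,0,0,0,1],[0,0,-0.004,0,0,0,1],[0,0,-0.006,0,0,0,1],[0,0,-0.006,0,0,0,1]]
  ]
}}

```text
clock: 16.05
eef_pos: [505.0, -212.7, 30.4]
eef_rot: [3.141, 0.001, 1.62]
wrist_force: [-21.5, 9.7, 46.6]
finger_gap: 0.1
finger_force: 23.4
```

>>> {"method": "servo_tool", "body": {
  "motion": [
    [[0,0,0.05,0,0,0,1],[0,0,0.12,0,0,0,1],[0.05,-0.07,0.12,0,0,0,1],[0.1,-0.14,0.12,0,0,0,1],[0.163,-0.216,0.12,0,0,0,1],[0.163,-0.216,0.08,0,0,0,1],[0.163,-0.216,0.05,0,0,0,1],[0.163,-0.216,0.03,0,0,0,1],[0.163,-0.216,0.024,0,0,0,1],[0.163,-0.216,0.02,0,0,0,1]]
  ]
}}

```text
clock: 17.05
eef_pos: [586.2, -320.0, 37.2]
eef_rot: [3.142, 0.0, 1.62]
wrist_force: [-1.8, 0.0, 2.5]
finger_gap: -0.0
finger_force: 1.2
```

```bash
python3 on.py|grep -v top
```

```text
[ 586.2 -320.    37.2] [3.1416e+00 1.0000e-04 1.6204e+00] [-1.8  0.   2.5] 17.05
scene a 40 67.7 | scene b 56 77.2 | scene c 0  | scene d 10 80.7 | mid 349 70.7 [ 5.8000e-02 -2.1000e-02  7.0261e+01]
  outline in box frame [-0.7 -0.1] [142.4 112.7] 89.12
```

>>> {"method": "servo_tool", "body": {
  "motion": [
    [[0,0,-0.004,0,0,0,1],[0,0,-0.008,0,0,0,1],[0,0,-0.011,0,0,0,1],[0,0,-0.014,0,0,0,1],[0,0,-0.017,0,0,0,1],[0,0,-0.019,0,0,0,1],[0,0,-0.019,0,0,0,1]]
  ]
}}

```text
clock: 17.85
eef_pos: [586.8, -320.8, 30.7]
eef_rot: [3.14, 0.001, 1.62]
wrist_force: [-11.2, 7.2, 27.8]
finger_gap: 0.5
finger_force: 14.3
```

>>> {"method": "servo_tool", "body": {
  "motion": [
    [[0,0,0.04,0,0,0,1],[0,0,0.08,0,0,0,1],[-0.08,-0.004,0.08,0,0,0,1],[-0.152,-0.008,0.08,0,0,0,1],[-0.152,-0.008,0.06,0,0,0,1],[-0.152,-0.008,0.04,0,0,0,1],[-0.152,-0.008,0.025,0,0,0,1],[-0.152,-0.008,0.02,0,0,0,1]]
  ]
}}

```text
clock: 18.65
eef_pos: [511.2, -324.6, 36.4]
eef_rot: [3.141, 0.0, 1.621]
wrist_force: [1.4, -2.4, 3.6]
finger_gap: 0.7
finger_force: 2.3
```

```bash
python3 on.py|grep -v top
```

```text
[ 511.2 -324.6   36.4] [3.1414e+00 4.0000e-04 1.6206e+00] [ 1.4 -2.4  3.6] 18.65
scene a 0  | scene b 32 73.1 | scene c 0  | scene d 45 67.4 | mid 144 67.6 [-2.1400e-01  9.0000e-03  6.8905e+01]
  outline in box frame [1.1 0.5] [143.  113.2] 88.87
  outline in box frame [2.3 0.4] [114.2 141.3] 0.06
```

>>> {"method": "servo_tool", "body": {
  "motion": [
    [[0,0,-0.004,0,0,0,1],[0,0,-0.008,0,0,0,1],[0,0,-0.011,0,0,0,1],[0,0,-0.014,0,0,0,1],[0,0,-0.017,0,0,0,1],[0,0,-0.02,0,0,0,1],[0,0,-0.02,0,0,0,1]]
  ]
}}

```text
clock: 19.45
eef_pos: [510.4, -324.4, 30.6]
eef_rot: [3.141, 0.0, 1.62]
wrist_force: [-14.5, 10.3, 36.7]
finger_gap: 0.4
finger_force: 18.1
```

>>> {"method": "servo_tool", "body": {
  "motion": [
    [[0,0,0.05,0,0,0,1],[0,0,0.13,0,0,0,1],[0.05,0.08,0.13,0,0,0,1],[0.1,0.16,0.13,0,0,0,1],[0.14,0.231,0.13,0,0,0,1],[0.14,0.231,0.08,0,0,0,1],[0.14,0.231,0.05,0,0,0,1],[0.14,0.231,0.03,0,0,0,1],[0.14,0.231,0.024,0,0,0,1],[0.14,0.231,0.02,0,0,0,1]]
  ]
}}

```text
clock: 20.45
eef_pos: [579.9, -209.5, 37.4]
eef_rot: [-3.141, -0.001, 1.619]
wrist_force: [-3.2, 3.9, 6.0]
finger_gap: 0.8
finger_force: 2.9
```

>>> {"method": "servo_tool", "body": {
  "motion": [
    [[0,0,-0.004,0,0,0,1],[0,0,-0.008,0,0,0,1],[0,0,-0.011,0,0,0,1],[0,0,-0.014,0,0,0,1],[0,0,-0.017,0,0,0,1],[0,0,-0.02,0,0,0,1],[0,0,-0.02,0,0,0,1]]
  ]
}}

```text
clock: 21.15
eef_pos: [580.4, -209.8, 30.5]
eef_rot: [3.141, 0.001, 1.62]
wrist_force: [-15.7, 5.2, 32.5]
finger_gap: 0.5
finger_force: 16.4
```

>>> {"method": "servo_tool", "body": {
  "motion": [
    [[0,0,0.05,0,0,0,1],[0,0,0.14,0,0,0,1],[0,0,0.23,0,0,0,1],[-0.08,-0.08,0.3,0,0,0,1],[-0.16,-0.18,0.3,0,0,0,1],[-0.24,-0.27,0.3,0,0,0,1],[-0.32,-0.36,0.3,0,0,0,1],[-0.4,-0.44,0.3,0,0,0,1],[-0.4,-0.5,0.3,0,0,0,1],[-0.4,-0.5,0.3,0,0,0,1]]
  ]
}}

```text
clock: 22.15
eef_pos: [377.8, -461.7, 177.3]
eef_rot: [-3.141, 0.001, 1.617]
wrist_force: [1.1, 0.3, 0.9]
finger_gap: 0.3
finger_force: 0.0
```

```bash
python3 on.py
```

```text
[ 377.8 -461.7  177.3] [-3.1415e+00  6.0000e-04  1.6174e+00] [1.1 0.3 0.9] 22.15
scene a 0  | scene b 0  | scene c 0  | scene d 0  | mid 93 66.1 [ 4.3000e-02 -1.2000e-02  6.5617e+01]
  outline in box frame [ -3.9 -39.2] [55.5 55.6] 0.54
top a 45 66.0 | top b 46 65.9 | top c 47 66.9 | top d 44 66.4 | mid 399 65.5 [-3.2000e-02 -1.0000e-03  6.5392e+01]
  outline in box frame [1.2 0.1] [142.7 112.4] 89.53
```

```bash
python3 -c "
from h import *
c=grab('top');save(c,'pics/t2.png',(130,120,430,300),2.6)"
```

```text
(no output)
```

View pics/t2.png

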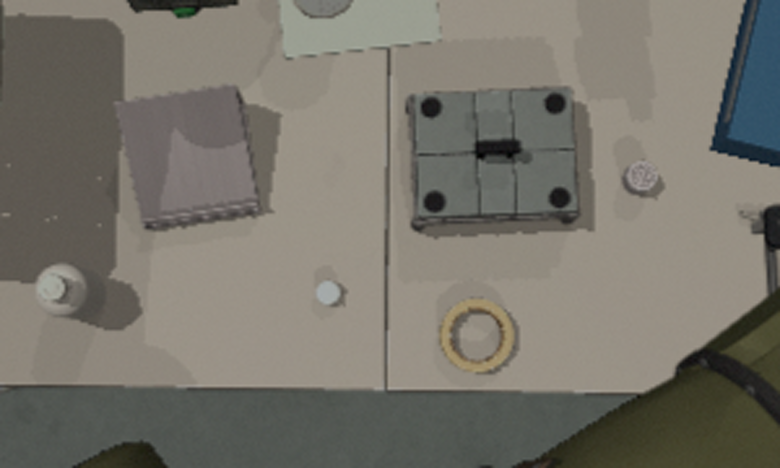

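The lid lies flat and square on the box, with all four pads down at crop (431,107), (555,103), (435,201) and (560,197). The bottle, cap, tape and small can are where they started.

```bash
python3 -c "
from cell import manip
print(manip.sign_off())"
```

```text
the job is handed in; nothing more can be done
None
```

The job is handed in at about 22 s: the large canister stands upright in the free half of the box, the lid's four corners are pressed down and measure flat to within about 1 mm, and the other things look unmoved.

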